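Load the end-drilling fixture with a turned sleeve

ROBOT

A 6-joint arm with a two-finger parallel gripper is mounted at the origin on the work surface. World frame = base frame: x ahead of the robot, y to its left, z up, the work surface at z = 0. Lengths are in m, angles in rad, forces in N, time in s.
With the tool pointing down it reaches from about 0.4 to 0.825 m from the base axis. Payload 7 kg.
Tool frame: the origin (TCP) lies at the very end of the fingers, on their centre line; the grasp point (between the pads) lies 19 mm behind it; z points along the fingers, y is the direction in which the jaws open and shut (so a half turn about z gives the same grasp; the last joint's range is limited). The gripper opens to 88 mm and grips with 3 to 60 N. Pads are 19 mm wide; open, the fingers measure 130 mm over their backs; the gripper's body (78 mm by 193 mm) begins 47 mm behind the grasp point.
Start: joints at [1.493, 0.359, 0.012, 0, -1.224, -0.288], TCP at [0.241, 0.63, 0.202] pointing down, gripper open.
Joint ranges: [-3.07, 3.07], [-1.43, 2.12], [-1.02, 1.25], [-3.03, 1.67], [-3.05, -0], [-3.03, 3.03]. Speed limits (rad/s): [2.39, 2.39, 3.01, 3.14, 3.14, 3.14].

INTERFACE

Orientations are given as a unit quaternion [x, y, z, w].
In Python, from rig import state, camera, job_done gives the robot as it stands.
- The arm moves only by the tool send_rows, never from a script. Its argument "commands" is a list of rows, each an object with "linear": the shift along the world's x, y, z in cm, a list of three; "delta_rot": the turn, a rotation vector about the world's x, y, z in rad, a list of three; "claw": the opening, from 0 (shut) to 1 (fully open). A call has 1 to 20 rows; each row shifts and turns the pose as measured when the row begins; what a row does not reach is not made up. A row lasts 1/8 s, in which the tool goes at most 62.5 mm and 10.7 degrees, less where a joint would pass 70% of its speed; a pose out of reach is approached as far as the arm can. A call is refused whole if a number of a shift passes 6.25 or a number of a turn 0.188, either way. A call with a gripper value outside its range is refused whole. The fingers move at their own pace and stop on an object; the grip force is fixed at half the most. Time passes only in rows, so rows that do not move let the fingers close. It gives the time, the measured TCP pose, the force and the opening at its end, in the units of the state.
- state(): the state, without advancing time (a new reading comes with each control period).
- camera(name): name is "side" or "top" or "wrist"; returns a dict with "pixels" (480x640x3 uint8, red, green, blue), "mtx" (3x3 intrinsics, pixels), "R" (3x3) and "t" (3): a world point X has camera coordinates R X + t. Camera axes: x right, y down, z forward; pixel columns grow to the right and rows downward; lengths in m; the calibration is good to about 2 mm. A picture is of the moment at which its call begins. There is no depth.
- job_done(): hands the job in, once; it reports no verdict.
The state is a dict: "time": time; "q": joint angles; "dq": joint speeds; "tau": joint torques, N m; "ee_pos": TCP position; "ee_rot": TCP orientation; "wrist_force": force on the tool from outside, world axes, zero at the start; "torque": the same for the moment, N m; "opening": finger opening in m.
Only numpy, scipy, OpenCV 4.12 (cv2) and the standard library are available. Lean on these libraries where they do the work, as an engineer would, in place of code of your own. Each camera call takes 0.05 s, during which the arm holds its last target. There are 200 camera calls.

TASK

Load the drilling fixture: slide the tall grooved wooden sleeve down over the fixture's upright steel arbor until it stands fully home on the base, then lay the plywood drill plate over it so that both dowel pins come up through its two end holes and it lies flat on both pillars. Lower both parts gently, never let them drop, and leave everything else on the bench where it is.

Things in the scene. Friction and masses are not known exactly. Their poses are not given: they have to be found in the camera images.
- sleeve_mid (a point): Centre (on the axis, half-way up) of the tall pale wooden sleeve with four grooves around it: 56 mm outside, 60 mm tall, straight bore of 27 mm right through, about 0.11 kg; it starts standing upright on the bench. z is its axis; both ends are alike and its turn about z does not matter.
- arbor_foot (a point): Foot of the fixture's arbor, on the top face of the dark wooden base (110 mm along own x, 220 mm along own y, 18 mm thick, fixed to the bench). The steel arbor at its middle is fixed, upright, 24 mm across and 48 mm tall, its top 5 mm tapering to 16 mm. z up. When the sleeve is fully home its centre is 30 mm above this point.
- arbor_tip (a point): Middle of the arbor's top, 48 mm above arbor_foot; same axes. Two fixed wooden pillars stand on the base, centred 80 mm from the arbor along own +y and -y: 40 mm (x) by 30 mm (y), 62 mm tall, inner faces 65 mm from the arbor's axis; fingers have most room along own x.
- pins_mid (a point): Above the arbor, 62 mm above arbor_foot, in the plane of the two pillar tops; same axes. From the middle of each pillar top (80 mm along own +y and -y) rises a steel dowel pin, 10 mm across, 14 mm tall, its top 4 mm tapering to 5 mm. A sleeve fully home ends 2 mm below this plane. With the drill plate home, plate_handle is 32 mm above this point.
- plate_handle (a point): Centre of the wooden handle block (24 mm along own x, 80 mm along own y, 44 mm tall) on the middle of the plywood drill plate. Plate: 70 mm (x) by 210 mm (y), 10 mm thick, 0.3 kg, starting flat on the bench; its underside is 32 mm below this point. Two 13 mm through holes lie 80 mm to either side along own y. z up; either end may go on either pin.
- plain_sleeve: Bystander: shorter smooth pale wooden sleeve, 54 mm outside, 36 mm tall, bore only 18 mm (does not fit the arbor), standing on the bench. Not wanted; leave it. Origin at the middle of its underside.
- turned_leg: Bystander: tapered pale turned leg standing upright, 68 mm wide at the foot, 222 mm tall. Origin at the middle of its underside.
- glue_bottle: Bystander: white glue bottle, 60 mm wide, 170 mm tall, upright. Origin at the middle of its underside.
- sanding_block: Bystander: cork sanding block, 65 x 110 x 34 mm. Origin at the middle of its underside.
- brush: Bystander: flat brush lying down, handle along its own -x. Origin at the underside, near its middle.
- screwdriver: Bystander: screwdriver lying down, handle along its own -x. Origin at the underside, near its middle.
- wax_tin: Bystander: green tin, 80 mm wide, 50 mm tall. Origin at the middle of its underside.
- hammer: Bystander: hammer lying down, handle along its own -x. Origin at the underside, near its middle.
Things that resemble listed ones, but are neither listed nor needed, are in the scene too. Leave any pink or yellow look-alike of the part that bears sleeve_mid alone. Leave any yellow look-alike of the part that bears plate_handle alone.

How it is judged:
On the way:
1. the grooved sleeve is on the arbor, upright and fully home on the base (horizontal distance between sleeve_mid and arbor_foot below 0.0035 m and z of sleeve_mid in the frame of arbor_foot below 0.033 m and angle between the z axis of sleeve_mid and the z axis of arbor_foot, either way round below 0.06 rad), for 0.2 s.
At the end, for the whole second after the job is handed in: Sleeve on the arbor (axes within 3.5 mm, 0.06 rad; centre at most 33 mm above the base, 30 is home); plate on both pillars, a pin in each hole (handle within 4 mm of the fixture's middle, at most 35 mm above the pillar tops, 32 is home; turn 0.06, tilt 0.04 rad); both at rest (all of step 1 and horizontal distance between plate_handle and pins_mid below 0.004 m and z of plate_handle in the frame of pins_mid below 0.035 m and angle between the y axis of plate_handle and the y axis of pins_mid, either way round below 0.06 rad and angle between plate_handle's own z axis and vertical below 0.04 rad and linear speed of each of sleeve, plate below 0.01 m/s); the robot touches nothing.
It fails at once if the sleeve is dropped or rammed down onto the fixture (faster than 0.4 m/s within 15 mm of the arbor's axis, its centre less than 110 mm above the base) (horizontal distance between sleeve_mid and arbor_foot below 0.015 m and z of sleeve_mid in the frame of arbor_foot below 0.11 m and linear speed of sleeve above 0.4 m/s).
It fails at once if the plate is dropped or rammed down onto the fixture (faster than 0.4 m/s within 15 mm of its middle, its handle centre less than 75 mm above the pillar tops) (horizontal distance between plate_handle and pins_mid below 0.015 m and z of plate_handle in the frame of pins_mid below 0.075 m and linear speed of plate above 0.4 m/s).
It fails at once if a bystander is moved by more than 30 mm (distance of any of plain_sleeve, turned_leg, glue_bottle, sanding_block, brush, screwdriver, wax_tin, hammer from where it was at the start of the episode above 0.03 m).
It also fails if it takes over 72 s, if anything falls off the work surface, if the arm or the gripper's body presses on something with over 40 N, if the wrist force passes 120 N, or if a joint passes its speed limit or range.

## Working session

There is one attempt and no reset: what is moved stays moved. The work goes in short steps, Python scripts to look and compute and a tool call to move; the robot and the scene stay as the last step left them, time stands still between calls to the robot, and variables do not carry over. Pictures are saved under pics/ and viewed, about 8 in all and at most 12, crops included, and the job is handed in when it is done.

Besides the shell and the picture viewer there is one more tool, called after "Request:" as a command line: name --argument value ..., lists and objects as JSON in quotes. send_rows: Moves the arm, as the interface text tells. Its arguments: {"type":"object","properties":{"commands":{"type":"array","items":{"type":"object","properties":{"linear":{"type":"array","items":{"type":"number"}},"delta_rot":{"type":"array","items":{"type":"number"}},"claw":{"type":"number"}}}}},"required":["commands"]}

```bash
ls; mkdir -p pics
cat > h.py <<'E'
import numpy as np, cv2
from rig import state, camera, job_done
def snap(n,f):
    c=camera(n); cv2.imwrite('pics/'+f,c['pixels'][:,:,::-1]); np.savez('pics/'+f[:-4]+'.npz',**{k:np.array(c[k]) for k in('pixels','mtx','R','t')}); return c
def load(f): return dict(np.load('pics/'+f+'.npz'))
def ray(c,u,v,z):
    R=c['R'];o=-R.T@c['t'];d=R.T@np.linalg.solve(c['mtx'],[u,v,1]);return o+d*(z-o[2])/d[2]
def proj(c,X):
    p=c['mtx']@(c['R']@np.asarray(X,float)+c['t']);return p[:2]/p[2]
E
python3 - <<'E'
from h import *
s=state();print(s)
for n in('side','top','wrist'):
    c=snap(n,n+'0.png');print(n,(-c['R'].T@c['t']).round(3),c['R'].round(2).tolist(),c['mtx'].round(0).tolist())
E
```

```text
pics
{'time': 0.0, 'q': array([ 1.49311193e+00,  3.59382905e-01,  1.10609071e-02, -3.52791894e-04,
       -1.22412132e+00, -2.88107464e-01]), 'dq': array([ 0.00157706,  0.00095505,  0.00191817, -0.00128839, -0.00130864,
       -0.00148487]), 'tau': array([-2.44351533e-03, -5.82718885e+01,  2.93060392e+01,  6.99701026e+00,
        7.04320759e-03, -1.61723692e-04]), 'ee_pos': array([0.24127269, 0.62982885, 0.20092573]), 'ee_rot': array([ 9.83309836e-01, -1.81936968e-01, -7.84539803e-05,  8.36357157e-04]), 'wrist_force': array([0.69615721, 0.93039569, 0.09488923]), 'torque': array([ 0.01525074, -0.00409091,  0.01921364]), 'opening': 0.08772209354140476}
side [0.355 0.644 0.796] [[-0.97, -0.26, -0.02], [-0.18, 0.73, -0.66], [0.18, -0.63, -0.75]] [[454.0, 0.0, 312.0], [0.0, 454.0, 242.0], [0.0, 0.0, 1.0]]
top [0.361 0.022 1.344] [[-0.01, -1.0, -0.0], [-0.99, 0.01, -0.13], [0.13, 0.0, -0.99]] [[580.0, 0.0, 309.0], [0.0, 580.0, 238.0], [0.0, 0.0, 1.0]]
wrist [0.305 0.605 0.383] [[-0.36, -0.93, 0.0], [-0.9, 0.35, 0.25], [-0.24, 0.09, -0.97]] [[416.0, 0.0, 320.0], [0.0, 416.0, 245.0], [0.0, 0.0, 1.0]]
```

View pics/top0.png

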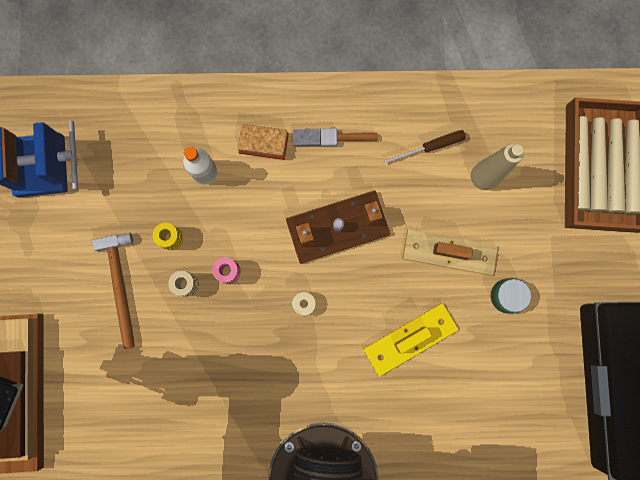

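View pics/side0.png

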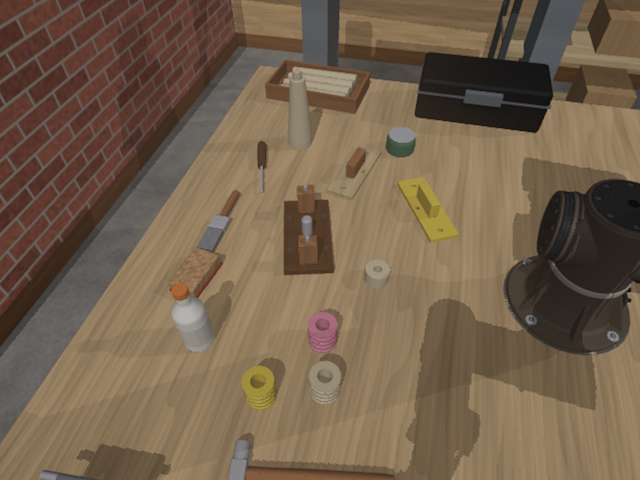

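Sleeve candidates in top0 are pale grooved (182,283), pink (225,270), yellow (166,236) and plain short (304,303). The pale grooved one fits. Plate candidates are plywood (450,250) and yellow (412,340), and the plywood one fits. I'll confirm both in one enlarged crop and measure at the same time.

Run:
```python
from h import *
t=load('top0');s=load('side0')
for n,p,z in(('sleeve',(182,282.5),.06),('arbor',(338,224.5),.066),('pinL',(305,232),.094),('pinR',(374,210),.094),('handle',(454,250),.054),('holeL',(416.5,246),.01),('holeR',(480,256),.01)):
    print(n,ray(t,*p,z).round(4))
for n,p,z in(('sleeve',(324,376),.06),('arbor',(307,219),.066)): print('side',n,ray(s,*p,z).round(4))
a=cv2.resize(t['pixels'][175:295,270:510],None,fx=3.2,fy=3.2,interpolation=2)[:, :768]
b=cv2.resize(s['pixels'][300:415,230:350],None,fx=1.8,fy=1.8,interpolation=2)
b2=cv2.resize(t['pixels'][215:305,145:255],None,fx=2.3,fy=2.3,interpolation=2)
im=np.zeros((600,768,3),np.uint8);im[:384]=a;im[384:384+b.shape[0],:b.shape[1]]=b;im[384:384+b2.shape[0],300:300+b2.shape[1]]=b2
cv2.imwrite('pics/crop1.png',im[:,:,::-1])
```

```text
sleeve [0.4348 0.3049 0.06  ]
arbor [ 0.5597 -0.0423  0.066 ]
pinL [0.5397 0.0313 0.094 ]
pinR [ 0.5866 -0.1203  0.094 ]
handle [ 0.5009 -0.3013  0.054 ]
holeL [ 0.516 -0.226  0.01 ]
holeR [ 0.491  -0.3717  0.01  ]
side sleeve [0.4358 0.3128 0.06  ]
side arbor [ 0.5616 -0.0359  0.066 ]
```

View pics/crop1.png

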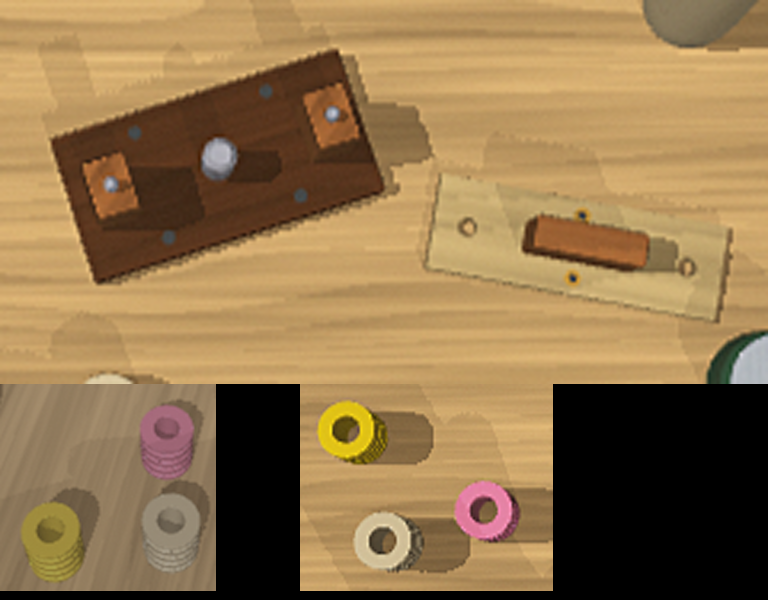

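The crop confirms it: the pale grooved sleeve is at top (182,283), with pink and yellow grooved ones beside it, and the plywood plate with the brown handle is at (453,250). The current jaw direction (about 69°) passes between the neighbouring sleeves, so I'll go above the sleeve without turning.

Request:
send_rows --commands '[{"linear": [2.1,-3.6,0],"claw": 1},{"linear": [2.1,-3.6,0],"claw": 1},{"linear": [2.1,-3.6,0],"claw": 1},{"linear": [2.1,-3.6,0],"claw": 1},{"linear": [2.1,-3.6,0],"claw": 1},{"linear": [2.1,-3.6,0],"claw": 1},{"linear": [2.1,-3.6,0],"claw": 1},{"linear": [2.1,-3.6,0],"claw": 1},{"linear": [1.6,-2.6,0],"claw": 1},{"linear": [0,0,0],"claw": 1}]'

```text
schema error: expected keys linear, delta_rot, claw
```

Run:
```python
from h import *
s=state();print(s['ee_pos'],s['wrist_force'])
w=snap('wrist','w1.png')
print(proj(w,[.435,.308,.06]),proj(w,s['ee_pos']))
```

```text
[0.24132543 0.62995325 0.20114562] [-0.04914408  0.29220166 -0.04092705]
[ 696.90491618 -245.32959814] [319.51316618 289.62126554]
```

View pics/w1.png

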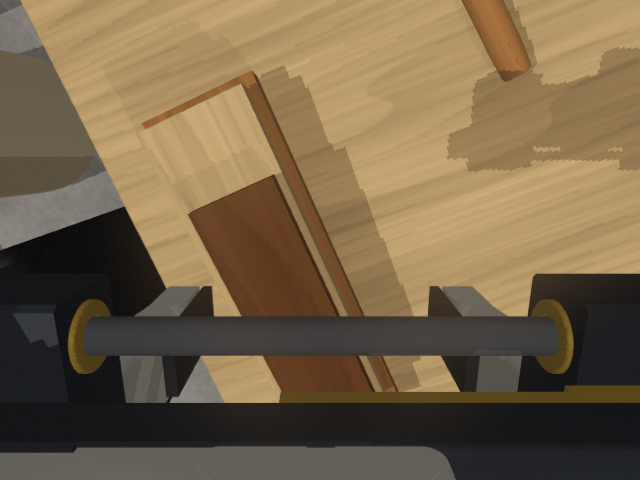

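The last row format was refused (all three keys are needed), so the picture is still the start view with no sleeve in it. I'll resend with turns included.

Request:
send_rows --commands '[{"linear": [2.1,-3.6,0],"delta_rot": [0,0,0],"claw": 1},{"linear": [2.1,-3.6,0],"delta_rot": [0,0,0],"claw": 1},{"linear": [2.1,-3.6,0],"delta_rot": [0,0,0],"claw": 1},{"linear": [2.1,-3.6,0],"delta_rot": [0,0,0],"claw": 1},{"linear": [2.1,-3.6,0],"delta_rot": [0,0,0],"claw": 1},{"linear": [2.1,-3.6,0],"delta_rot": [0,0,0],"claw": 1},{"linear": [2.1,-3.6,0],"delta_rot": [0,0,0],"claw": 1},{"linear": [2.1,-3.6,0],"delta_rot": [0,0,0],"claw": 1},{"linear": [1.6,-2.6,0],"delta_rot": [0,0,0],"claw": 1},{"linear": [0,0,0],"delta_rot": [0,0,0],"claw": 1}]'

```text
time: 1.45
ee_pos: [0.4285, 0.3049, 0.1991]
ee_rot: [0.983, -0.181, -0.0, 0.002]
wrist_force: [-0.0, 0.0, -0.2]
opening: 0.0875
```

Run:
```python
from h import *
s=state();print(s['ee_pos'],s['ee_rot'],s['wrist_force'])
w=snap('wrist','w2.png')
print(proj(w,[.435,.308,.06]),proj(w,s['ee_pos']))
```

```text
[0.42845044 0.30493305 0.19909535] [ 9.83431569e-01 -1.81270423e-01 -1.71441893e-04  1.83102528e-03] [-0.03176349  0.04426829 -0.1846189 ]
[312.79451225 220.6891869 ] [319.48360453 289.65128987]
```

View pics/w2.png

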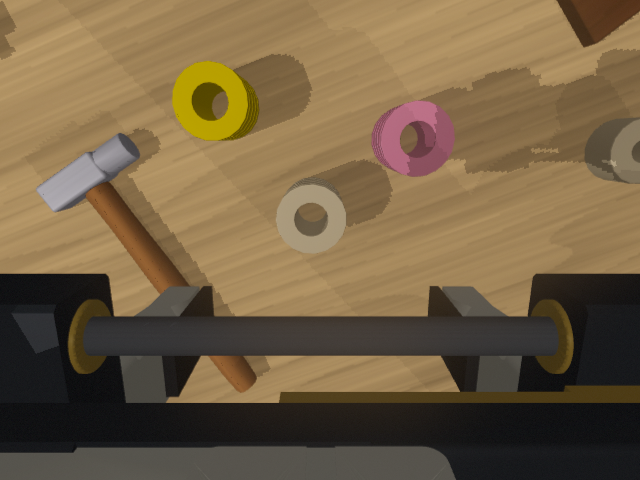

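The wrist view shows the pale sleeve's top face centred near (311,217), within a pixel or two of my estimate. The hammer handle is well clear of the left finger. I'll compute the correction and the fixture estimate.

Run:
```python
from h import *
w=load('w2');s=state()
g=cv2.medianBlur(cv2.cvtColor(w['pixels'],7),5)
c=cv2.HoughCircles(g[160:270,250:375],cv2.HOUGH_GRADIENT,1,200,param1=80,param2=15,minRadius=30,maxRadius=40)
print(c)
u,v=c[0,0,:2]+[250,160]
for p in((u,v),(311,217.5)):
    X=ray(w,*p,.06);print(X,(X-s['ee_pos'])*100)
```

```text
[[[60.5 58.5 34.4]]]
[0.43727352 0.30905351 0.06      ] [  0.90994439   0.33785645 -13.91137237]
[0.43787743 0.30839883 0.06      ] [  0.97033475   0.27238849 -13.91137237]
```

Request:
send_rows --commands '[{"linear": [0.95,0.3,0],"delta_rot": [0,0,0],"claw": 1},{"linear": [0,0,-3],"delta_rot": [0,0,0],"claw": 1},{"linear": [0,0,-3],"delta_rot": [0,0,0],"claw": 1},{"linear": [0,0,-3],"delta_rot": [0,0,0],"claw": 1},{"linear": [0,0,-2],"delta_rot": [0,0,0],"claw": 1},{"linear": [0,0,0],"delta_rot": [0,0,0],"claw": 1}]'

```text
time: 2.25
ee_pos: [0.439, 0.315, 0.086]
ee_rot: [0.984, -0.178, 0.001, 0.001]
wrist_force: [-0.5, 0.3, -0.6]
opening: 0.0874
```

Request:
send_rows --commands '[{"linear": [-0.15,-0.6,0],"delta_rot": [0,0,0],"claw": 1},{"linear": [0,0,-2],"delta_rot": [0,0,0],"claw": 1},{"linear": [0,0,-2],"delta_rot": [0,0,0],"claw": 1},{"linear": [0,0,-2],"delta_rot": [0,0,0],"claw": 1},{"linear": [0,0,0],"delta_rot": [0,0,0],"claw": 1}]'

```text
time: 2.88
ee_pos: [0.4398, 0.3124, 0.0301]
ee_rot: [0.984, -0.176, 0.003, -0.003]
wrist_force: [0.1, 0.1, 0.4]
opening: 0.0874
```

Request:
send_rows --commands '[{"linear": [-0.2,-0.35,-0.4],"delta_rot": [0,0,0],"claw": 1},{"linear": [0,0,0],"delta_rot": [0,0,0],"claw": 1}]'

```text
time: 3.12
ee_pos: [0.4386, 0.3098, 0.0281]
ee_rot: [0.984, -0.176, 0.004, -0.004]
wrist_force: [-0.7, 0.4, 0.3]
opening: 0.0876
```

Request:
send_rows --commands '[{"linear": [-0.1,-0.1,-0.1],"delta_rot": [-0.0065,0.0095,0],"claw": 1},{"linear": [0,0,0],"delta_rot": [0,0,0],"claw": 1}]'

```text
time: 3.38
ee_pos: [0.438, 0.3094, 0.0283]
ee_rot: [0.984, -0.176, -0.0, -0.001]
wrist_force: [-0.1, 0.2, -0.2]
opening: 0.0877
```

```bash
cat >> h.py <<'E'
from scipy.spatial.transform import Rotation as Ro
def tilt(s=None):
    s=s or state();M=Ro.from_quat(s['ee_rot']).as_matrix();z=M[:,2];y=M[:,1]
    print('pos',s['ee_pos'].round(4),'fix tilt rx,ry',np.round([-z[1],z[0]],4),'jaw deg',round(np.degrees(np.arctan2(y[1],y[0]))%180,2),'F',s['wrist_force'].round(1),'T',s['torque'].round(2),'open',round(s['opening'],4),'t',round(s['time'],2))
E
python3 -c "
from h import *
tilt()"
```

```text
pos [0.438  0.3094 0.0283] fix tilt rx,ry [-0.0019 -0.0003] jaw deg 69.72 F [-0.1  0.2 -0.2] T [-0.03 -0.04  0.05] open 0.0877 t 3.38
```

Request:
send_rows --commands '[{"linear": [0,0,0],"delta_rot": [0,0,0],"claw": 0},{"linear": [0,0,0],"delta_rot": [0,0,0],"claw": 0},{"linear": [0,0,0],"delta_rot": [0,0,0],"claw": 0},{"linear": [0,0,0],"delta_rot": [0,0,0],"claw": 0},{"linear": [0,0,0],"delta_rot": [0,0,0],"claw": 0},{"linear": [0,0,0],"delta_rot": [0,0,0],"claw": 0}]'

```text
time: 4.12
ee_pos: [0.4381, 0.3095, 0.0285]
ee_rot: [0.984, -0.176, -0.0, -0.001]
wrist_force: [0.2, 0.1, 0.8]
opening: 0.0547
```

Request:
send_rows --commands '[{"linear": [0,0,2],"delta_rot": [0,0,0],"claw": 0},{"linear": [0,0,3],"delta_rot": [0,0,0],"claw": 0},{"linear": [0,0,3],"delta_rot": [0,0,0],"claw": 0},{"linear": [0,0,3],"delta_rot": [0,0,0],"claw": 0},{"linear": [0,0,3],"delta_rot": [0,0,0],"claw": 0},{"linear": [0,0,3],"delta_rot": [0,0,0],"claw": 0},{"linear": [0,0,0],"delta_rot": [0,0,0],"claw": 0}]'

```text
time: 5.0
ee_pos: [0.4359, 0.3072, 0.2015]
ee_rot: [0.984, -0.177, -0.002, 0.001]
wrist_force: [0.2, -0.2, -1.7]
opening: 0.055
```

Request:
send_rows --commands '[{"linear": [1,-2.9,0],"delta_rot": [0,0,-0.076],"claw": 0},{"linear": [1,-2.9,0],"delta_rot": [0,0,-0.076],"claw": 0},{"linear": [1,-2.9,0],"delta_rot": [0,0,-0.076],"claw": 0},{"linear": [1,-2.9,0],"delta_rot": [0,0,-0.076],"claw": 0},{"linear": [1,-2.9,0],"delta_rot": [0,0,-0.076],"claw": 0},{"linear": [1,-2.9,0],"delta_rot": [0,0,-0.076],"claw": 0},{"linear": [1,-2.9,0],"delta_rot": [0,0,-0.076],"claw": 0},{"linear": [1,-2.9,0],"delta_rot": [0,0,-0.076],"claw": 0},{"linear": [1,-2.9,0],"delta_rot": [0,0,-0.076],"claw": 0},{"linear": [1,-2.9,0],"delta_rot": [0,0,-0.076],"claw": 0},{"linear": [1,-2.9,0],"delta_rot": [0,0,-0.076],"claw": 0},{"linear": [1,-2.9,0],"delta_rot": [0,0,-0.076],"claw": 0},{"linear": [0,0,0],"delta_rot": [0,0,0],"claw": 0}]'

```text
time: 6.62
ee_pos: [0.5495, -0.0539, 0.1856]
ee_rot: [0.796, -0.605, -0.012, 0.006]
wrist_force: [-0.2, 0.0, -2.3]
opening: 0.0547
```

Run:
```python
from h import *
tilt()
for n in('wrist','side','top'): snap(n,n+'3.png')
w=load('wrist3');a=w['pixels']
im=np.zeros((600,800,3),np.uint8);im[:360,:480]=cv2.resize(a,(480,360))
im[:240,480:]=load('side3')['pixels'][100:340,160:480]
im[360:600,:320]=load('top3')['pixels'][110:350,180:500]
cv2.imwrite('pics/m3.png',im[:,:,::-1])
```

```text
pos [ 0.5495 -0.0539  0.1856] fix tilt rx,ry [-0.0052 -0.0261] jaw deg 15.6 F [-0.2  0.  -2.3] T [ 0.15 -0.12 -0.02] open 0.0547 t 6.62
```

View pics/m3.png

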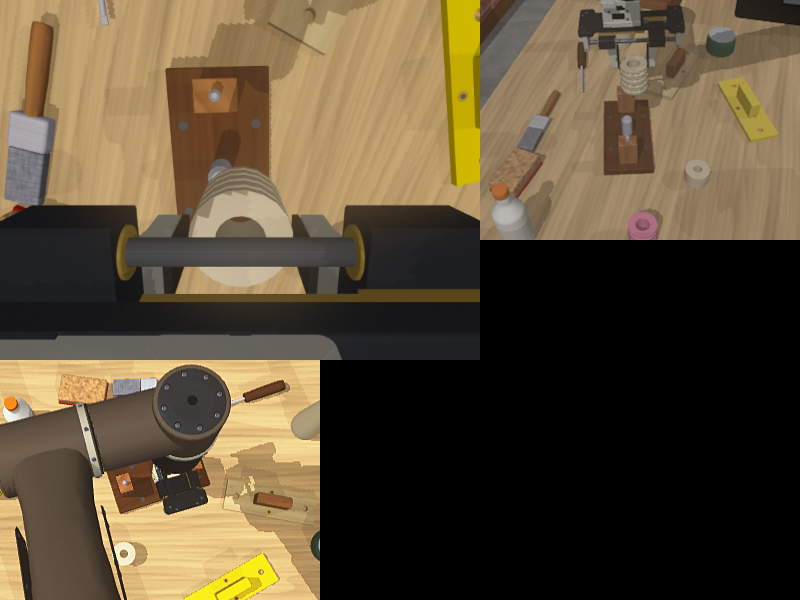

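The wrist view shows the sleeve level between the jaws, with the fixture partly hidden behind it and the far pin at about (285,127) in full-size pixels. I'll back off along the fixture so the whole of it is in view, and level the tool.

Request:
send_rows --commands '[{"linear": [-0.7,2.5,0.7],"delta_rot": [-0.005,-0.026,0.028],"claw": 0},{"linear": [-0.7,2.5,0.7],"delta_rot": [0,0,0],"claw": 0},{"linear": [-0.7,2.5,0.7],"delta_rot": [0,0,0],"claw": 0},{"linear": [-0.7,2.5,0.7],"delta_rot": [0,0,0],"claw": 0},{"linear": [-0.3,1.0,0],"delta_rot": [0,0,0],"claw": 0},{"linear": [0,0,0],"delta_rot": [0,0,0],"claw": 0}]'

```text
time: 7.52
ee_pos: [0.5148, 0.0649, 0.2137]
ee_rot: [0.809, -0.588, -0.0, -0.0]
wrist_force: [0.7, 0.3, -1.6]
opening: 0.0547
```

Run:
```python
from h import *
tilt()
w=snap('wrist','w4.png')
for X in([.560,-.040,.066],[.5866,-.1203,.094],[.5397,.0313,.094]): print(proj(w,X))
```

```text
pos [0.5148 0.0649 0.2137] fix tilt rx,ry [-0.0009  0.0002] jaw deg 17.96 F [ 0.7  0.3 -1.6] T [ 0.01  0.01 -0.02] open 0.0547 t 7.53
[307.03303773  73.35618845]
[303.72597289 -78.91702675]
[302.82008467 178.07305867]
```

View pics/w4.png

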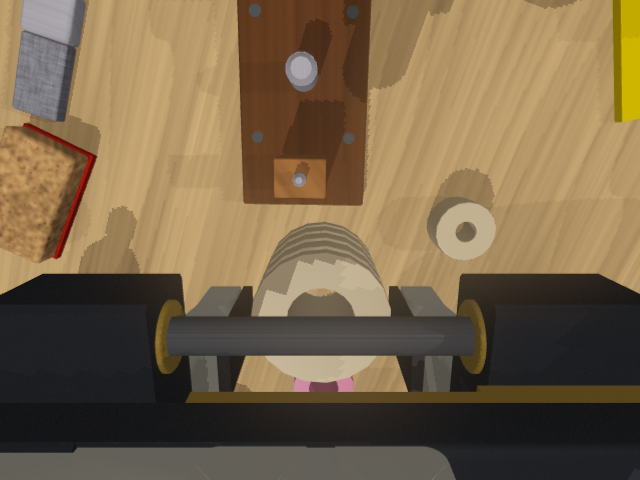

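The wrist view shows the whole working area: arbor top at about (301,69), near pin top at (299,180), and base near corners at (243,203) and (363,205). The sleeve's top face spans columns 252–391 with its lowest row at 382. Next I'll fit the fixture and the sleeve offset.

Run:
```python
from h import *
from scipy.optimize import least_squares
w=load('w4');t=load('top0');s=state();e=s['ee_pos']
hsv=cv2.cvtColor(w['pixels'],41) if 0 else cv2.cvtColor(w['pixels'],cv2.COLOR_RGB2HSV)
def blob(x0,y0,x1,y1,vmin):
    h=hsv[y0:y1,x0:x1];m=((h[...,1]<60)&(h[...,2]>vmin)).astype(np.uint8)
    n,l,st,ce=cv2.connectedComponentsWithStats(m);i=1+st[1:,4].argmax();return ce[i]+[x0,y0],st[i]
for v in(60,110,140,160):print(v,blob(270,40,335,100,v),blob(285,165,315,195,v))
obs=[((301.3,69),(0,0,.066),1),((299,180),(0,.08,.094),1),((243,203),(-.055,.11,.018),1),((363,205),(.055,.11,.018),1)]
for flip in(1,-1):
  def f(p,cam=w,obs=obs):
    c,q=np.cos(p[2]),np.sin(p[2]);r=[]
    for uv,L,k in obs:
        X=[p[0]+c*L[0]*flip-q*L[1],p[1]+q*L[0]*flip+c*L[1],L[2]];r+=list(proj(cam,X)-uv)
    return np.array(r)
  r=least_squares(f,[.56,-.04,.3]);print(flip,r.x,np.degrees(r.x[2]),r.fun.round(1))
th=np.linspace(0,2*np.pi,200);M=Ro.from_quat(s['ee_rot']).as_matrix()
P=np.array([proj(w,e+M@[.028*np.cos(a),.028*np.sin(a),-.032]) for a in th])
print('sleeve top predicted cols',P[:,0].min(),P[:,0].max(),'bottom row',P[:,1].max(),P[:,1].min())
P=np.array([proj(w,e+M@[.028*np.cos(a),.028*np.sin(a),.028]) for a in th]);print('bottom rim top row',P[:,1].min())
```

```text
60 (array([301.65786901,  70.72531769]), array([  15,   11,   33,   41, 1023], dtype=int32)) (array([298.93377483, 179.16556291]), array([  8,   7,  13,  15, 151], dtype=int32))
110 (array([300.82254464,  68.9375    ]), array([ 15,  12,  33,  38, 896], dtype=int32)) (array([298.97163121, 179.56737589]), array([  8,   8,  13,  14, 141], dtype=int32))
140 (array([300.79864636,  71.24873096]), array([ 17,  16,  29,  30, 591], dtype=int32)) (array([298.58823529, 181.61764706]), array([ 9, 12, 11, 10, 68], dtype=int32))
160 (array([300.60220994,  67.28729282]), array([ 21,  17,  21,  22, 362], dtype=int32)) (array([298.4137931 , 180.27586207]), array([11, 13,  6,  6, 29], dtype=int32))
1 [ 0.56626766 -0.04078904  0.31917118] 18.287161814130158 [  -2.     0.5    0.3    2.6  121.     3.2 -118.9    1.8]
-1 [ 0.56526387 -0.04268464  0.2972225 ] 17.02959510327204 [ 0.  -1.7 -0.   0.5 -0.   0.8  0.1  0.9]
sleeve top predicted cols 250.00626677263296 393.4619101423167 bottom row 380.7612795049312 248.1887261706842
bottom rim top row 217.73758698651895
```

Request:
send_rows --commands '[{"linear": [1,-2.2,0],"delta_rot": [0,0,-0.016],"claw": 0},{"linear": [1,-2.2,0],"delta_rot": [0,0,0],"claw": 0},{"linear": [1,-2.2,0],"delta_rot": [0,0,0],"claw": 0},{"linear": [1,-2.2,0],"delta_rot": [0,0,0],"claw": 0},{"linear": [1,-2.0,0],"delta_rot": [0,0,0],"claw": 0},{"linear": [0,0,0],"delta_rot": [0,0,0],"claw": 0},{"linear": [0,0,-2],"delta_rot": [0,0,0],"claw": 0},{"linear": [0,0,-2],"delta_rot": [0,0,0],"claw": 0},{"linear": [0,0,-2],"delta_rot": [0,0,0],"claw": 0},{"linear": [0,0,-2],"delta_rot": [0,0,0],"claw": 0},{"linear": [0,0,0],"delta_rot": [0,0,0],"claw": 0}]'

```text
time: 8.95
ee_pos: [0.5638, -0.0523, 0.1277]
ee_rot: [0.802, -0.597, -0.002, 0.002]
wrist_force: [-0.7, 0.2, -1.1]
opening: 0.0549
```

```bash
python3 -c "
from h import *
tilt()"
```

```text
pos [ 0.5638 -0.0523  0.1277] fix tilt rx,ry [ 0.0007 -0.0057] jaw deg 16.73 F [-0.7  0.2 -1.1] T [0.   0.01 0.02] open 0.0549 t 8.95
```

Request:
send_rows --commands '[{"linear": [0.2,0.85,0],"delta_rot": [0,-0.006,0.005],"claw": 0},{"linear": [0,0,0],"delta_rot": [0,0,0],"claw": 0},{"linear": [0,0,-1.2],"delta_rot": [0,0,0],"claw": 0},{"linear": [0,0,0],"delta_rot": [0,0,0],"claw": 0}]'

```text
time: 9.45
ee_pos: [0.5672, -0.0427, 0.1174]
ee_rot: [0.804, -0.594, 0.002, -0.001]
wrist_force: [0.7, -1.3, -1.5]
opening: 0.0551
```

Run:
```python
from h import *
tilt()
s=snap('side','s5.png');w=snap('wrist','w5.png')
im=np.zeros((480,800,3),np.uint8)
im[:,:400]=cv2.resize(s['pixels'][165:285,255:355],(400,480),interpolation=2)
im[:,400:]=cv2.resize(w['pixels'][100:400,195:445],(400,480))
cv2.imwrite('pics/m5.png',im[:,:,::-1])
```

```text
pos [ 0.5672 -0.0427  0.1174] fix tilt rx,ry [0.0002 0.0042] jaw deg 17.07 F [ 0.7 -1.3 -1.5] T [ 0.07  0.04 -0.03] open 0.0551 t 9.45
```

View pics/m5.png

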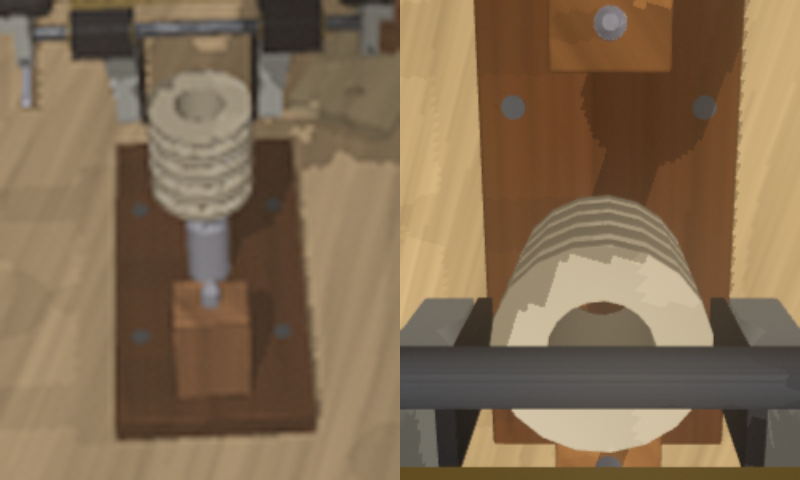

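Run:
```python
from h import *
s=load('s5');e=np.array([.5672,-.0427])
px=s['pixels'].astype(int)
for row in (203,207,211,226,229,232):
    g=px[row,285:330];print(row,[int(v[0]-v[2]) for v in g],g.sum(1).tolist()[0:0])
    print('   ',(g.sum(1)//3).tolist())
for z in(.1474,.119,.0895,.06,.045): print(z,proj(s,[*e,z]),proj(s,[e[0]-.004,e[1],z]))
```

```text
203 [41, 40, 40, 41, 43, 43, 42, 32, 31, 30, 30, 30, 30, 29, 32, 30, 31, 33, 32, 33, 33, 33, 30, 30, 33, 31, 30, 30, 26, 21, 25, 30, 28, 31, 32, 32, 32, 31, 33, 31, 31, 30, 34, 41, 46] []
    [60, 60, 61, 64, 64, 64, 60, 94, 132, 128, 113, 121, 122, 118, 128, 146, 148, 140, 134, 143, 152, 151, 148, 146, 142, 126, 117, 119, 127, 128, 122, 120, 91, 61, 51, 52, 51, 53, 53, 54, 53, 50, 51, 84, 105]
207 [38, 38, 38, 39, 40, 40, 39, 31, 30, 29, 26, 31, 30, 33, 34, 33, 32, 32, 33, 34, 33, 34, 31, 32, 35, 34, 33, 31, 29, 29, 28, 30, 31, 30, 32, 32, 32, 32, 32, 31, 31, 30, 32, 36, 42] []
    [59, 60, 59, 61, 60, 62, 57, 81, 127, 138, 123, 119, 136, 148, 149, 141, 131, 137, 136, 140, 145, 141, 146, 155, 158, 152, 141, 124, 111, 117, 115, 124, 113, 60, 51, 52, 53, 52, 52, 52, 51, 53, 50, 71, 95]
211 [38, 37, 39, 39, 40, 39, 39, 37, 29, 28, 29, 30, 31, 34, 33, 31, 29, 32, 32, 32, 32, 29, 28, 31, 31, 31, 34, 34, 33, 30, 29, 30, 30, 31, 33, 33, 31, 31, 31, 32, 31, 30, 37, 41, 41] []
    [60, 60, 59, 60, 63, 62, 61, 70, 98, 113, 117, 130, 147, 148, 143, 147, 141, 133, 139, 139, 131, 117, 115, 138, 
[... 818 characters left out ...]
4, 64, 63, 64, 65]
232 [39, 40, 39, 41, 40, 40, 40, 40, 37, 39, 41, 40, 40, 40, 40, 41, 36, 11, 1, 0, 0, 2, 1, 1, 0, 1, 3, 19, 45, 41, 42, 43, 41, 43, 44, 42, 40, 39, 38, 42, 40, 43, 43, 41, 42] []
    [60, 59, 61, 61, 63, 63, 61, 62, 61, 62, 61, 62, 61, 61, 63, 61, 63, 91, 113, 122, 126, 126, 125, 124, 120, 114, 102, 82, 62, 63, 64, 62, 65, 63, 64, 65, 62, 59, 61, 61, 64, 64, 63, 64, 64]
0.1474 [304.27583591 189.48586697] [306.09590009 189.79033544]
0.119 [304.67762762 199.28167367] [306.45844382 199.58682716]
0.0895 [305.07691465 209.01641558] [306.81871567 209.32192876]
0.06 [305.45896847 218.33100654] [307.16342711 218.63656427]
0.045 [305.6469779 222.9147348] [307.33305629 223.22020688]
```

The side view shows the sleeve axis about 2.5 mm to +x of the arbor axis, which agrees with the wrist fit. I'll shift by that and lower gently.

Request:
send_rows --commands '[{"linear": [-0.24,0,0],"delta_rot": [0,0.004,0],"claw": 0},{"linear": [0,0,0],"delta_rot": [0,0,0],"claw": 0},{"linear": [0,0,-1],"delta_rot": [0,0,0],"claw": 0},{"linear": [0,0,-0.8],"delta_rot": [0,0,0],"claw": 0},{"linear": [0,0,0],"delta_rot": [0,0,0],"claw": 0}]'

```text
time: 10.18
ee_pos: [0.5654, -0.043, 0.0991]
ee_rot: [0.804, -0.594, 0.001, -0.0]
wrist_force: [-0.3, 0.4, -1.1]
opening: 0.0545
```

```bash
python3 -c "
from h import *
tilt()"
```

```text
pos [ 0.5654 -0.043   0.0991] fix tilt rx,ry [0.0001 0.0015] jaw deg 17.06 F [-0.3  0.4 -1.1] T [ 0.07 -0.03 -0.  ] open 0.0545 t 10.18
```

Request:
send_rows --commands '[{"linear": [-0.05,0,-0.5],"delta_rot": [0,0,0],"claw": 0},{"linear": [0,0,-0.5],"delta_rot": [0,0,0],"claw": 0},{"linear": [0,0,0],"delta_rot": [0,0,0],"claw": 0}]'

```text
time: 10.55
ee_pos: [0.5649, -0.043, 0.0883]
ee_rot: [0.804, -0.594, 0.001, -0.0]
wrist_force: [-0.1, -0.1, -1.3]
opening: 0.0546
```

Request:
send_rows --commands '[{"linear": [0,0,-0.7],"delta_rot": [0,0,0],"claw": 0},{"linear": [0,0,-0.7],"delta_rot": [0,0,0],"claw": 0},{"linear": [0,0,0],"delta_rot": [0,0,0],"claw": 0}]'

```text
time: 10.92
ee_pos: [0.5649, -0.043, 0.0734]
ee_rot: [0.804, -0.594, 0.001, -0.0]
wrist_force: [-0.3, -0.9, -1.4]
opening: 0.0553
```

Request:
send_rows --commands '[{"linear": [0,0,-0.7],"delta_rot": [0,0,0],"claw": 0},{"linear": [0,0,-0.7],"delta_rot": [0,0,0],"claw": 0},{"linear": [0,0,-0.6],"delta_rot": [0,0,0],"claw": 0},{"linear": [0,0,0],"delta_rot": [0,0,0],"claw": 0}]'

```text
time: 11.42
ee_pos: [0.565, -0.043, 0.0518]
ee_rot: [0.804, -0.594, 0.001, -0.0]
wrist_force: [0.0, -0.1, -1.2]
opening: 0.0549
```

Request:
send_rows --commands '[{"linear": [0,0,-0.4],"delta_rot": [0,0,0],"claw": 0},{"linear": [0,0,-0.2],"delta_rot": [0,0,0],"claw": 0},{"linear": [0,0,-0.15],"delta_rot": [0,0,0],"claw": 0}]'

```text
time: 11.8
ee_pos: [0.5653, -0.0434, 0.0463]
ee_rot: [0.805, -0.594, 0.001, -0.0]
wrist_force: [-7.3, 3.5, 20.6]
opening: 0.0551
```

Request:
send_rows --commands '[{"linear": [0,0,0],"delta_rot": [0,0,0],"claw": 1},{"linear": [0,0,0],"delta_rot": [0,0,0],"claw": 1},{"linear": [0,0,0],"delta_rot": [0,0,0],"claw": 1},{"linear": [0,0,0],"delta_rot": [0,0,0],"claw": 1},{"linear": [0,0,0],"delta_rot": [0,0,0],"claw": 1},{"linear": [0,0,0],"delta_rot": [0,0,0],"claw": 1}]'

```text
time: 12.55
ee_pos: [0.5659, -0.0433, 0.0468]
ee_rot: [0.805, -0.594, 0.002, -0.001]
wrist_force: [0.3, -0.4, -0.0]
opening: 0.0878
```

```bash
python3 -c "
from h import *
tilt()"
```

```text
pos [ 0.5659 -0.0433  0.0468] fix tilt rx,ry [0.0012 0.0037] jaw deg 17.14 F [ 0.3 -0.4 -0. ] T [ 0.09 -0.06  0.  ] open 0.0878 t 12.55
```

Request:
send_rows --commands '[{"linear": [0,0,1.5],"delta_rot": [-0.001,0.004,0],"claw": 1},{"linear": [0,0,2.5],"delta_rot": [0,0,0],"claw": 1},{"linear": [0,0,3.5],"delta_rot": [0,0,0],"claw": 1},{"linear": [0,0,4],"delta_rot": [0,0,0],"claw": 1},{"linear": [0,0,4],"delta_rot": [0,0,0],"claw": 1},{"linear": [-0.6,-2.1,1],"delta_rot": [0,0,-0.06],"claw": 1},{"linear": [-0.6,-2.1,0.5],"delta_rot": [0,0,-0.06],"claw": 1},{"linear": [-0.6,-2.1,0.5],"delta_rot": [0,0,-0.06],"claw": 1},{"linear": [-0.6,-2.1,0],"delta_rot": [0,0,-0.06],"claw": 1},{"linear": [-0.6,-2.1,0],"delta_rot": [0,0,-0.06],"claw": 1},{"linear": [-0.6,-2.1,0],"delta_rot": [0,0,-0.06],"claw": 1},{"linear": [-0.6,-2.1,0],"delta_rot": [0,0,-0.06],"claw": 1},{"linear": [-0.4,-2.1,0],"delta_rot": [0,0,-0.045],"claw": 1},{"linear": [0,0,0],"delta_rot": [0,0,0],"claw": 1}]'

```text
time: 14.3
ee_pos: [0.5083, -0.2233, 0.2173]
ee_rot: [-0.633, 0.774, 0.007, -0.006]
wrist_force: [-0.3, 0.1, 0.0]
opening: 0.0877
```

Run:
```python
from h import *
tilt()
w=snap('wrist','w6.png');s=snap('side','s6.png')
t=load('top0');print('leg',ray(t,484,182,0),'tin',ray(t,510,295,.05))
im=np.zeros((480,800,3),np.uint8);im[:480,:640]=w['pixels'];im[:240,640:]=cv2.resize(s['pixels'][165:285,265:345],(160,240))
cv2.imwrite('pics/m6.png',im[:,:,::-1])
```

```text
pos [ 0.5083 -0.2233  0.2173] fix tilt rx,ry [-0.0027 -0.018 ] jaw deg 168.49 F [-0.3  0.1  0. ] T [ 0.15 -0.03  0.  ] open 0.0877 t 14.3
leg [ 0.66774452 -0.39296534  0.        ] tin [ 0.39937719 -0.42213166  0.05      ]
```

View pics/m6.png

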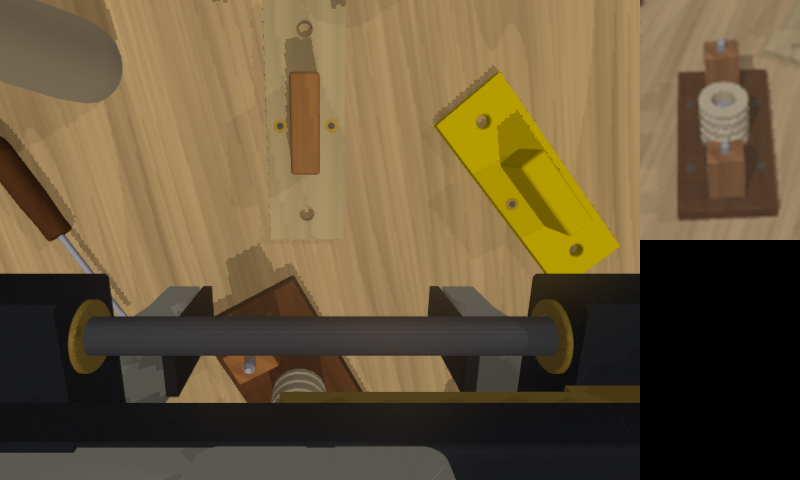

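The side crop shows the sleeve standing home on the arbor. The wrist view has the plywood plate's handle top centred near (305,123), with holes at (307,214) and (304,28).

Run:
```python
from h import *
w=load('w6');e=state()['ee_pos']
hsv=cv2.cvtColor(w['pixels'],cv2.COLOR_RGB2HSV)[50:200,275:335];m=((hsv[...,1]>120)&(hsv[...,2]>110)).astype(np.uint8)
m=cv2.morphologyEx(m,cv2.MORPH_OPEN,np.ones((7,7)))
c=max(cv2.findContours(m,0,2)[0],key=cv2.contourArea);r=cv2.minAreaRect(c);print(r)
h=ray(w,r[0][0]+275,r[0][1]+50,.054);a,b=ray(w,307,213.5,.01),ray(w,304,28,.01)
print('handle',h,'holes mid',(a+b)/2,'dist',np.linalg.norm(a-b),'y-angle',np.degrees(np.arctan2(*(a-b)[1::-1])))
p=(a+b)/2;print('delta cm',(p-e)*100,(h-e)*100)
```

```text
((29.999998092651367, 72.99999237060547), (101.99998474121094, 27.999996185302734), 90.0)
handle [ 0.5026426  -0.30257446  0.054     ] holes mid [ 0.50310435 -0.3015925   0.01      ] dist 0.16003180969327083 y-angle 78.9901586874517
delta cm [ -0.57442625  -7.95258392 -20.76168953] [ -0.62060167  -8.0507799  -16.36168953]
```

Request:
send_rows --commands '[{"linear": [-0.2,-2.7,0],"delta_rot": [-0.003,-0.018,0.009],"claw": 1},{"linear": [-0.2,-2.7,0],"delta_rot": [0,0,0],"claw": 1},{"linear": [-0.1,-2.2,0],"delta_rot": [0,0,0],"claw": 1},{"linear": [0,0,0],"delta_rot": [0,0,0],"claw": 1},{"linear": [0,0,-3],"delta_rot": [0,0,0],"claw": 1},{"linear": [0,0,-3],"delta_rot": [0,0,0],"claw": 1},{"linear": [0,0,-3],"delta_rot": [0,0,0],"claw": 1},{"linear": [0,0,-2],"delta_rot": [0,0,0],"claw": 1},{"linear": [0,0,0],"delta_rot": [0,0,0],"claw": 1}]'

```text
time: 15.52
ee_pos: [0.5042, -0.2932, 0.1032]
ee_rot: [-0.64, 0.769, 0.0, 0.001]
wrist_force: [1.1, -0.1, 0.2]
opening: 0.0877
```

```bash
python3 -c "
from h import *
tilt()"
```

```text
pos [ 0.5042 -0.2932  0.1032] fix tilt rx,ry [-0.0012  0.0003] jaw deg 169.54 F [ 1.1 -0.1  0.2] T [ 0.03 -0.07 -0.02] open 0.0877 t 15.53
```

Request:
send_rows --commands '[{"linear": [-0.1,-0.87,0],"delta_rot": [0,0,-0.009],"claw": 1},{"linear": [0,0,0],"delta_rot": [0,0,0],"claw": 1},{"linear": [0,0,-2],"delta_rot": [0,0,0],"claw": 1},{"linear": [0,0,-2],"delta_rot": [0,0,0],"claw": 1},{"linear": [0,0,-2],"delta_rot": [0,0,0],"claw": 1},{"linear": [0,0,0],"delta_rot": [0,0,0],"claw": 1}]'

```text
time: 16.27
ee_pos: [0.5072, -0.3034, 0.0481]
ee_rot: [-0.636, 0.772, -0.004, 0.003]
wrist_force: [0.4, 0.5, 0.5]
opening: 0.0877
```

```bash
python3 -c "
from h import *
tilt()"
```

```text
pos [ 0.5072 -0.3034  0.0481] fix tilt rx,ry [0.0018 0.0101] jaw deg 169.01 F [0.4 0.5 0.5] T [ 0.09 -0.04 -0.  ] open 0.0877 t 16.27
```

Request:
send_rows --commands '[{"linear": [-0.4,0.12,-1.3],"delta_rot": [0.002,0.01,0],"claw": 1},{"linear": [0,0,-1.5],"delta_rot": [0,0,0],"claw": 1},{"linear": [0,0,0],"delta_rot": [0,0,0],"claw": 1}]'

```text
time: 16.65
ee_pos: [0.5043, -0.3026, 0.0206]
ee_rot: [-0.636, 0.772, -0.001, 0.001]
wrist_force: [0.2, 0.0, 0.3]
opening: 0.0876
```

```bash
python3 -c "
from h import *
tilt()"
```

```text
pos [ 0.5043 -0.3026  0.0206] fix tilt rx,ry [0.0007 0.0027] jaw deg 169.02 F [0.2 0.  0.3] T [ 0.14 -0.1   0.02] open 0.0876 t 16.65
```

Request:
send_rows --commands '[{"linear": [-0.1,0.05,-0.1],"delta_rot": [0.001,0.003,0],"claw": 1},{"linear": [0,0,0],"delta_rot": [0,0,0],"claw": 0},{"linear": [0,0,0],"delta_rot": [0,0,0],"claw": 0},{"linear": [0,0,0],"delta_rot": [0,0,0],"claw": 0},{"linear": [0,0,0],"delta_rot": [0,0,0],"claw": 0},{"linear": [0,0,0],"delta_rot": [0,0,0],"claw": 0},{"linear": [0,0,0],"delta_rot": [0,0,0],"claw": 0},{"linear": [0,0,0],"delta_rot": [0,0,0],"claw": 0},{"linear": [0,0,0],"delta_rot": [0,0,0],"claw": 0}]'

```text
time: 17.77
ee_pos: [0.5037, -0.3023, 0.0207]
ee_rot: [-0.636, 0.771, -0.0, 0.0]
wrist_force: [1.3, 0.5, 0.9]
opening: 0.0236
```

```bash
python3 -c "
from h import *
tilt()"
```

```text
pos [ 0.5037 -0.3023  0.0207] fix tilt rx,ry [0.0001 0.0005] jaw deg 169.03 F [1.3 0.5 0.9] T [ 0.11 -0.12 -0.06] open 0.0236 t 17.77
```

Request:
send_rows --commands '[{"linear": [0,0,1],"delta_rot": [0,0,0],"claw": 0},{"linear": [0,0,2.5],"delta_rot": [0,0,0],"claw": 0},{"linear": [0,0,3],"delta_rot": [0,0,0],"claw": 0},{"linear": [0,0,3],"delta_rot": [0,0,0],"claw": 0},{"linear": [0,0,3],"delta_rot": [0,0,0],"claw": 0},{"linear": [0,0,3],"delta_rot": [0,0,0],"claw": 0},{"linear": [0,0,2],"delta_rot": [0,0,0],"claw": 0},{"linear": [0,0,0],"delta_rot": [0,0,0],"claw": 0}]'

```text
time: 18.77
ee_pos: [0.5003, -0.3007, 0.2019]
ee_rot: [-0.636, 0.772, 0.002, -0.0]
wrist_force: [0.6, -0.5, -3.2]
opening: 0.0234
```

Request:
send_rows --commands '[{"linear": [0.5,2.1,0.1],"delta_rot": [0,0,0.04],"claw": 0},{"linear": [0.5,2.1,0.1],"delta_rot": [0,0,0.04],"claw": 0},{"linear": [0.5,2.1,0.1],"delta_rot": [0,0,0.04],"claw": 0},{"linear": [0.5,2.1,0.1],"delta_rot": [0,0,0.04],"claw": 0},{"linear": [0.5,2.1,0.1],"delta_rot": [0,0,0.04],"claw": 0},{"linear": [0.5,2.1,0.1],"delta_rot": [0,0,0.04],"claw": 0},{"linear": [0.5,2.1,0.1],"delta_rot": [0,0,0.04],"claw": 0},{"linear": [0.5,2.1,0.1],"delta_rot": [0,0,0.04],"claw": 0},{"linear": [0.5,2.1,0.1],"delta_rot": [0,0,0.04],"claw": 0},{"linear": [0.5,2.1,0.1],"delta_rot": [0,0,0.04],"claw": 0},{"linear": [0.5,2.1,0.1],"delta_rot": [0,0,0.04],"claw": 0},{"linear": [0.5,2.1,0.1],"delta_rot": [0,0,0.04],"claw": 0},{"linear": [0,0,0],"delta_rot": [0,0,0],"claw": 0}]'

```text
time: 20.4
ee_pos: [0.5506, -0.0384, 0.1964]
ee_rot: [0.804, -0.594, -0.013, 0.009]
wrist_force: [0.3, -0.7, -3.2]
opening: 0.0235
```

```bash
python3 -c "
from h import *
tilt()"
```

```text
pos [ 0.5506 -0.0384  0.1964] fix tilt rx,ry [-0.0013 -0.0305] jaw deg 17.14 F [ 0.3 -0.7 -3.2] T [-0.06 -0.21  0.02] open 0.0235 t 20.4
```

Next I'll correct the tilt and position, lower to about 15 mm above the pins, and look.

Request:
send_rows --commands '[{"linear": [1.4,-0.4,0],"delta_rot": [-0.001,-0.03,-0.002],"claw": 0},{"linear": [0,0,0],"delta_rot": [0,0,0],"claw": 0},{"linear": [0,0,-2],"delta_rot": [0,0,0],"claw": 0},{"linear": [0,0,-2],"delta_rot": [0,0,0],"claw": 0},{"linear": [0,0,-1.8],"delta_rot": [0,0,0],"claw": 0},{"linear": [0,0,0],"delta_rot": [0,0,0],"claw": 0}]'

```text
time: 21.15
ee_pos: [0.5638, -0.046, 0.1353]
ee_rot: [0.802, -0.597, -0.0, 0.0]
wrist_force: [0.1, 0.3, -3.3]
opening: 0.0234
```

```bash
python3 -c "
from h import *
tilt()"
```

```text
pos [ 0.5638 -0.046   0.1353] fix tilt rx,ry [ 0.0001 -0.0007] jaw deg 16.69 F [ 0.1  0.3 -3.3] T [ 0.14 -0.    0.04] open 0.0234 t 21.15
```

Request:
send_rows --commands '[{"linear": [0.12,0.32,-0.5],"delta_rot": [0,0,0.006],"claw": 0},{"linear": [0,0,0],"delta_rot": [0,0,0],"claw": 0}]'

```text
time: 21.4
ee_pos: [0.5659, -0.0431, 0.1313]
ee_rot: [0.804, -0.595, 0.0, -0.0]
wrist_force: [-0.1, -0.0, -3.4]
opening: 0.0235
```

Run:
```python
from h import *
tilt();e=state()['ee_pos']
s=snap('side','s7.png');w=snap('wrist','w7.png')
th=np.radians(17.03);y=np.array([-np.sin(th),np.cos(th)])
for k in(-1,1):
  P=np.array([.565,-.0427])+k*.08*y;H=e[:2]+k*.08*y
  print(k,'pin top w',proj(w,[*P,.094]),'hole top w',proj(w,[*H,e[2]-.0107]),'pin s',proj(s,[*P,.094]),'hole s',proj(s,[*H,e[2]-.0107]))
im=np.zeros((600,800,3),np.uint8)
im[:480,:400]=cv2.resize(s['pixels'][165:285,255:355],(400,480),interpolation=2)
im[:480,400:]=cv2.resize(w['pixels'][60:300,220:420],(400,480),interpolation=2)
cv2.imwrite('pics/m7.png',im[:480,:,::-1])
```

```text
pos [ 0.5659 -0.0431  0.1313] fix tilt rx,ry [0.0001 0.001 ] jaw deg 17.01 F [-0.1 -0.  -3.4] T [ 0.07 -0.02  0.03] open 0.0235 t 21.4
-1 pin top w [323.75996412 115.19828537] hole top w [322.50959563 110.60004504] pin s [305.02006328 183.58754668] hole s [304.36043004 174.57005079]
1 pin top w [323.03060481 393.16649482] hole top w [321.92168108 421.48047377] pin s [307.04268088 234.55501494] hole s [306.35061723 225.58491376]
```

View pics/m7.png

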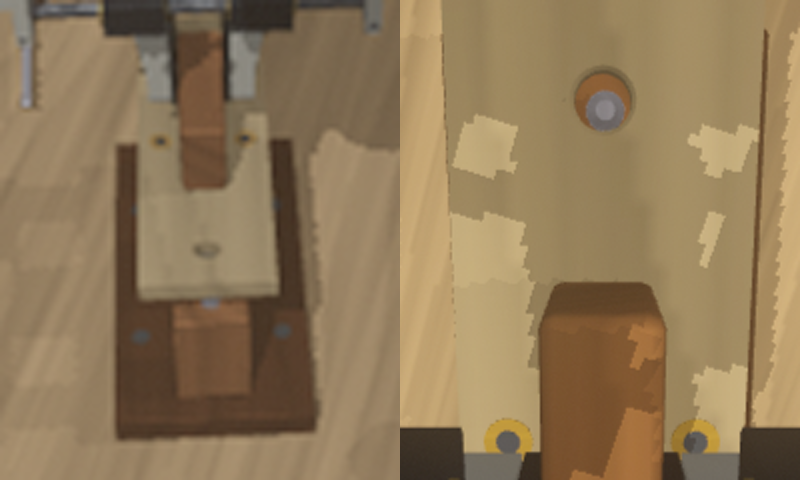

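The plate's far hole, at about (322,109) in the full wrist image, shows the far pin inside it at about (322,115). I'll compute the small shift that's left.

Run:
```python
from h import *
w=load('w7');s=load('s7');e=state()['ee_pos']
c=cv2.cvtColor(w['pixels'],cv2.COLOR_RGB2HSV)[85:135,300:345]
m=((c[...,1]<60)&(c[...,2]>90)).astype(np.uint8);n,l,st,ce=cv2.connectedComponentsWithStats(m);i=1+st[1:,4].argmax();print(st[i],ce[i]+[300,85])
m=((c[...,1]<50)&(c[...,2]>140)).astype(np.uint8);n,l,st,ce=cv2.connectedComponentsWithStats(m);i=1+st[1:,4].argmax();print(st[i],ce[i]+[300,85])
th=np.radians(17.03);x=np.array([np.cos(th),np.sin(th)]);y=np.array([-np.sin(th),np.cos(th)])
P=ray(w,322.2,114.3,.094)[:2];H=ray(w,322,109.2,e[2]-.0107)[:2];H2=ray(s,306.5,227.3,e[2]-.0107)[:2]
print('pin',P,'centre by pin',P+.08*y,'hole',H,'plate centre',H+.08*y,'side centre',H2-.08*y,'pin-hole cm',(P-H)*100,'in x,y own',(P-H)@x*100,(P-H)@y*100)
```

```text
[ 13  21  19  20 295] [322.14915254 115.11864407]
[24 27  2  6  9] [324.66666667 114.77777778]
pin [ 0.58931054 -0.11937494] centre by pin [ 0.56588075 -0.04288282] hole [ 0.58968161 -0.12010019] plate centre [ 0.56625182 -0.04360807] side centre [ 0.56415164 -0.03810165] pin-hole cm [-0.03710688  0.07252547] in x,y own -0.01423909752436108 0.08021292215855468
```

Request:
send_rows --commands '[{"linear": [-0.02,0.07,0],"delta_rot": [0,0.001,0],"claw": 0},{"linear": [0,0,-0.8],"delta_rot": [0,0,0],"claw": 0},{"linear": [0,0,-0.6],"delta_rot": [0,0,0],"claw": 0},{"linear": [0,0,0],"delta_rot": [0,0,0],"claw": 0}]'

```text
time: 22.0
ee_pos: [0.5662, -0.0422, 0.1175]
ee_rot: [0.804, -0.595, 0.001, -0.001]
wrist_force: [-0.6, 0.2, -3.1]
opening: 0.0235
```

```bash
python3 -c "
from h import *
tilt()"
```

```text
pos [ 0.5662 -0.0422  0.1175] fix tilt rx,ry [-0.0002  0.002 ] jaw deg 17.03 F [-0.6  0.2 -3.1] T [0.08 0.   0.02] open 0.0235 t 22.0
```

Request:
send_rows --commands '[{"linear": [-0.04,-0.02,-0.4],"delta_rot": [0,0.002,0],"claw": 0},{"linear": [0,0,-0.3],"delta_rot": [0,0,0],"claw": 0},{"linear": [0,0,0],"delta_rot": [0,0,0],"claw": 0}]'

```text
time: 22.38
ee_pos: [0.5658, -0.0425, 0.1098]
ee_rot: [0.804, -0.595, -0.0, 0.0]
wrist_force: [0.8, 0.1, -3.5]
opening: 0.0235
```

Past the pin tips with no contact force, so I'll continue down.

Request:
send_rows --commands '[{"linear": [0,0,-0.3],"delta_rot": [0,0,0],"claw": 0},{"linear": [0,0,-0.3],"delta_rot": [0,0,0],"claw": 0},{"linear": [0,0,0],"delta_rot": [0,0,0],"claw": 0}]'

```text
time: 22.75
ee_pos: [0.566, -0.0425, 0.1036]
ee_rot: [0.804, -0.595, -0.0, -0.0]
wrist_force: [-0.2, 0.3, -3.1]
opening: 0.0235
```

Request:
send_rows --commands '[{"linear": [0,0,-0.2],"delta_rot": [0,0,0],"claw": 0},{"linear": [0,0,-0.12],"delta_rot": [0,0,0],"claw": 0},{"linear": [0,0,-0.08],"delta_rot": [0,0,0],"claw": 0}]'

```text
time: 23.12
ee_pos: [0.5661, -0.0425, 0.1006]
ee_rot: [0.804, -0.594, 0.0, -0.0]
wrist_force: [-4.3, 2.0, 9.0]
opening: 0.0233
```

Request:
send_rows --commands '[{"linear": [0,0,0],"delta_rot": [0,0,0],"claw": 1},{"linear": [0,0,0],"delta_rot": [0,0,0],"claw": 1},{"linear": [0,0,0],"delta_rot": [0,0,0],"claw": 1},{"linear": [0,0,0],"delta_rot": [0,0,0],"claw": 1},{"linear": [0,0,0],"delta_rot": [0,0,0],"claw": 1},{"linear": [0,0,0],"delta_rot": [0,0,0],"claw": 1},{"linear": [0,0,1.5],"delta_rot": [0,0,0],"claw": 1},{"linear": [0,0,2.5],"delta_rot": [0,0,0],"claw": 1},{"linear": [0,0,3],"delta_rot": [0,0,0],"claw": 1},{"linear": [0,0,3],"delta_rot": [0,0,0],"claw": 1},{"linear": [-0.8,2.5,1],"delta_rot": [0,0,0],"claw": 1},{"linear": [-0.8,2.5,1],"delta_rot": [0,0,0],"claw": 1},{"linear": [-0.8,2.5,1],"delta_rot": [0,0,0],"claw": 1},{"linear": [0,0,0],"delta_rot": [0,0,0],"claw": 1}]'

```text
time: 24.88
ee_pos: [0.5437, 0.0338, 0.2444]
ee_rot: [0.804, -0.594, 0.004, -0.003]
wrist_force: [-0.4, -0.3, 0.6]
opening: 0.0875
```

Run:
```python
from h import *
tilt();s=snap('side','s8.png');w=snap('wrist','w8.png')
im=np.zeros((480,800,3),np.uint8)
im[:,:320]=cv2.resize(s['pixels'][160:280,265:345],(320,480),interpolation=2)
im[:,320:]=w['pixels'][:480,80:560]
cv2.imwrite('pics/m8.png',im[:,:,::-1])
```

```text
pos [0.5437 0.0338 0.2444] fix tilt rx,ry [-0.001   0.0103] jaw deg 17.05 F [-0.4 -0.3  0.6] T [ 0.07 -0.04 -0.02] open 0.0875 t 24.88
```

View pics/m8.png

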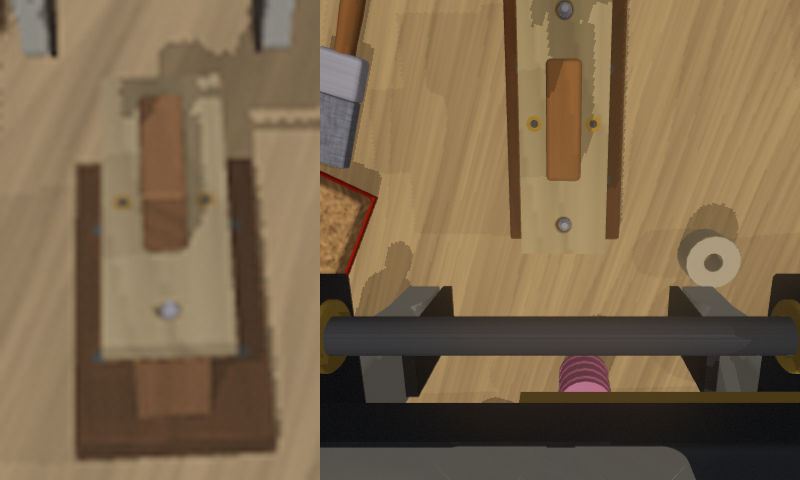

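Both pins stand up through the end holes, at wrist-picture (565,10) and (564,225). The plate lies flat and square on the pillars and the gripper is clear, so I'm handing in.

```bash
python3 -c "
from rig import job_done
print(job_done())"
```

```text
the job is handed in; nothing more can be done
None
```

The fixture is loaded and handed in at about 25 s on the robot clock; no verdict was reported.

- **Sleeve:** The pale grooved sleeve slid down the arbor with no side force. It touched down at tool height 0.0463 m, where I expected 0.046 m, with about 22 N at contact. A side picture afterwards shows it standing home.
- **Plate:** The plywood drill plate went over both pins without force. It seated at tool height 0.1006 m, where I expected 0.1007 m, with about 10 N at contact. The last pictures show a pin up through each end hole, the plate flat and square on the pillars, and the gripper clear of everything.
- **Bystanders:** I saw none disturbed in the pictures, but I did not measure their positions afterwards. The yellow and pink look-alikes were left alone.

Two things did not go cleanly. The first move call was refused because the rows lacked a turn. The cameras also disagreed by up to about 6 mm on the fixture's position. I relied on the wrist camera, backed up by a side view for the sleeve and the sight of a pin through the plate's hole for the plate.

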